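Put away the nested germination set on the herb rack

ROBOT

A 6-joint arm with a two-finger parallel gripper is mounted at the origin on the work surface. World frame = base frame: x ahead of the robot, y to its left, z up, the work surface at z = 0. Lengths are in m, angles in degrees, forces in N, time in s.
With the tool pointing down it reaches from about 0.25 to 0.725 m from the base axis. Payload 9.7 kg.
Tool frame: the origin (TCP) lies at the very end of the fingers, on their centre line; the grasp point (between the pads) lies grasp_offset behind it (grasp_offset is the distance from the TCP to the grasp point, in m); z points along the fingers, y is the line along which they close (so a half turn about z gives the same grasp; the last joint's range is limited). The gripper opens to 85 mm and grips with 20 to 120 N. Pads are 22 mm wide; open, the fingers measure 114 mm over their backs; the gripper's body (76 mm by 85 mm) begins 54 mm behind the grasp point. The pads swing forward as they close: fully open they stand 13 mm farther back than shut.
Start: joints at [66.406, 4.979, 10.078, 95.1, 0, 90], TCP at [0.22, 0.504, 0.231] pointing down, gripper open.
Joint ranges: [-179.16, 179.16], [-48.56, 103.87], [-65.8, 70.77], [-126.05, 130.52], [-82.76, 87.17], [-180, 180]. Speed limits (degrees/s): [127.2, 127.2, 147.25, 180, 180, 180].

INTERFACE

Orientations are given as [roll, pitch, yaw] about the fixed x, y, z axes, in that order (R = Rz(yaw) Ry(pitch) Rx(roll)).
In Python, from workcell import get_obs, camera, calibration, job_done, recognise, cut_out, mark_of, grasp_offset gives the robot as it stands.
- The arm moves only by the tool servo_tool, never from a script. Its argument "moves" is a list of rows, each a list of 3 entries, a list of its own where there are three numbers: the turn, a rotation vector about the tool's x, y, z in degrees, then the shift along the tool's x, y, z in m, then the opening in per cent of the stroke, from 0 (shut) to 100 (fully open). In form: [[[ax, ay, az], [x, y, z], claw], ...]. A call has 1 to 12 rows; each row shifts and turns the commanded pose from where the row before left it, along the tool's axes as they then stand; what a row does not reach is not made up. A row lasts 1/10 s, in which the tool goes at most 50 mm and 8.59 degrees, less where a joint would pass 70% of its speed; a pose out of reach is approached as far as the arm can. A call is refused whole if a number of a shift passes 0.05 or a number of a turn 8.59, either way. A call with a gripper value outside its range is refused whole. The fingers move at their own pace and stop on an object; "force" is the grip in N (left out, the last holds). Time passes only in rows, so rows that do not move let the fingers close. It gives the time, the measured TCP pose, the force, the opening and the grip force at its end, in the units of the state.
- get_obs(): the state, without advancing time (a new reading comes with each control period).
- camera(name): name is "scene" or "side" or "wrist"; returns (picture, depth): 420x560x3 uint8, red, green, blue; 420x560 float32, m along the optical axis (not along the pixel's ray), 0 where there is no reading.
- calibration(name): a dict with "camera_matrix" (3x3 intrinsics, pixels), "dist" ([k1, k2, p1, p2, k3] as OpenCV has them; the pictures are not rectified), "R" (3x3) and "t" (3): a world point X has camera coordinates R X + t. Camera axes: x right, y down, z forward; pixel columns grow to the right and rows downward; lengths in m; the calibration is good to about 2 mm. A picture is of the moment at which its call begins: read the wrist's pose just before it. calibration takes no time and is no camera call; for the wrist camera it gives the pose at the moment of the call.
- job_done(): hands the job in; it is judged then, once.
Trained networks look in the newest picture that a camera, given by its name, has taken for a name from the list of things; names that differ only in an ending like _2 or _b are one class to them, and where a whole thing is asked for, a point or a joint stands for the part that bears it (a point fixed in the world has none). Each returns a list of dicts, best first, with "score" (0 to 1); they miss things now and then, are a little off and sometimes report something else, mostly with a low value. They report only what shows in the picture. A call takes as long as a camera call.
- recognise(name, camera): "xyz" ([x, y, z] in m, in the coordinates of the camera as it stood for that picture, good to about 4 mm: the middle of the surface that is visible of it).
- cut_out(name, camera): "mask" (420x560 bool, what is visible of it).
- mark_of(name, camera): "xyz" ([x, y, z] in m, in the coordinates of the camera as it stood for that picture, good to about 4 mm: a listed point, or the origin of a listed thing).
The state is a dict: "time": time; "q": joint angles; "qd": joint speeds; "joint_efforts": joint torques, N m; "ee_pos": TCP position; "tcp_rot": TCP orientation; "wrist_force": force on the tool from outside, world axes, zero at the start; "torque": the same for the moment, N m; "opening": finger opening in m; "grasp_force": force on a finger pad.
Only numpy, scipy, OpenCV 4.12 (cv2) and the standard library are available. Lean on these libraries where they do the work, as an engineer would, in place of code of your own. Each camera call takes 0.05 s, during which the arm holds its last target. There are 200 camera calls.

TASK

The germination set by the window has been left as one stack: take it apart and put each piece away. The glass cloche goes upright on the middle of the round cork mat, the small clay pot and the blue pan hang fully home by their collars in the empty rack slot of their own size, and the clay saucer lies flat in the black tray. Set every piece down gently rather than dropping it, keep the glass from tipping over, and leave the basil and thyme pots undisturbed in their slots.

Things in the scene. Friction and masses are not known exactly. Their poses are not given: they have to be found in the camera images.
- cloche: Clear glass bell cloche, 90 g, loose on the pot's rim at the top of the stack. Round: lip 60 mm diameter, 56 mm body, dome top 48 mm above the lip, 15 mm thick neck, then a round knob to hold it by, 22 mm diameter, from 54 to 71 mm above the lip. Origin: centre of the lip's underside; z up its axis.
- pot: Small empty terracotta pot, 110 g, 62 mm high, standing on the pan's inner floor. Straight collar 66 mm outside, 52 mm inside diameter, from 46 mm up to the rim at 62 mm, clear above the pan's rim. Below it the body tapers from 52 to 40 mm diameter. Origin: centre of the foot's underside; z up its axis.
- pan: Shallow blue glazed clay pan, 180 g, 44 mm high, standing on the saucer's floor. Straight collar 108 mm outside, 92 mm inside diameter (wall 8 mm), from 30 mm up to the rim at 44 mm; below it the body tapers from 88 to 68 mm diameter. Inner floor at 6 mm. Taken by pinching the rim wall. Origin: centre of the foot's underside; z up its axis.
- saucer: Terracotta saucer, 190 g, bottom of the stack, on the table. 128 mm outside diameter at the rim, 124 at the foot, 112 mm inside (wall 8 mm), 18 mm high, inner floor at 5 mm. Taken by pinching the rim wall. Origin: centre of its underside; z up its axis.
- cork_mat: Round cork mat fixed on the table, 110 mm diameter, 6 mm thick. Place of the cloche. Origin: centre of its underside, on the table (top face at +6 mm).
- small_slot: Empty small slot of the galvanised rack: level fixed steel plate 119 mm square, 5 mm thick, with a black-edged through hole of 58 mm diameter, for the small pot (seated: collar on the plate, pot origin 41 mm below this one). Origin: hole centre at the plate's underside, 73 mm above the table; y along the row of four slots, 120 mm apart; x across it.
- large_slot: Empty large slot of the rack: same plate, black-edged through hole of 95 mm diameter, for the blue pan (seated: collar on the plate, pan origin 25 mm below this one). Origin: hole centre at the plate's underside, 73 mm above the table; y along the row of slots, x across it.
- tray: Shallow black plastic tray fixed on the table, for the saucer. Outside 166 mm along x, 216 mm along y (a thin lip adds 5 mm all round), 26 mm high, walls and floor 4 mm thick (158 by 208 mm inside). Origin: centre of its underside, on the table.
- basil: Bystander: terracotta pot of the same size as the small pot, filled with soil and growing broad-leaved basil, hanging in a rack slot of its own; leaves reach 95 mm above its foot. Origin: centre of the underside of the foot; z up. Stays where it is.
- thyme: Bystander: the same pot with a grey-green thyme bush, hanging in another rack slot; it reaches 90 mm above its foot. Origin: centre of the underside of the foot; z up. Stays where it is.

How it is judged:
By the outcome, as a careful person would: the job done as asked, in the order asked, and still so for the second after the job is handed in, with the robot touching nothing.
It also fails if it takes over 141 s, if anything falls off the work surface, if the arm or the gripper's body presses on something with over 40 N, if the wrist force passes 120 N, or if a joint passes its speed limit or range.

## Working session

There is one attempt and no reset: what is moved stays moved. The work goes in short steps, Python scripts to look and compute and a tool call to move; the robot and the scene stay as the last step left them, time stands still between calls to the robot, and variables do not carry over. Pictures are saved under pics/ and viewed, at most 14 in all, crops included, and the job is handed in when it is done.

Besides the shell and the picture viewer there is one more tool, called after "Request:" in YAML: its name, and indented under it one key for each argument. servo_tool: Moves the arm, as the interface text tells. Its arguments: {"type":"object","properties":{"moves":{"type":"array"},"force":{"type":"number"}},"required":["moves"]}

```bash
mkdir -p pics; ls
cat > h.py <<'E'
import numpy as np, cv2
from workcell import *
def toW(name,p,c=None):
    c=c or calibration(name); return np.array(c["R"]).T@(np.array(p)-np.array(c["t"]))
def cloud(name,depth,mask,c=None):
    c=c or calibration(name)
    v,u=np.nonzero(mask&(depth>0)); K=np.array(c["camera_matrix"])
    n=cv2.undistortPoints(np.stack([u,v],1).astype(float)[:,None],K,np.array(c["dist"],float))[:,0]
    z=depth[v,u][:,None]; P=np.hstack([n*z,z])
    return (P-np.array(c["t"]).ravel())@np.array(c["R"]),u,v
def save(name,im): cv2.imwrite("pics/"+name+".png",im[:,:,::-1])
E
python3 - <<'E'
from h import *
print(get_obs(),grasp_offset)
for cam in("scene","side"):
    im,d=camera(cam); save(cam+"0",im)
    c=calibration(cam)
    for n in"cloche pot pan saucer cork_mat small_slot large_slot tray basil thyme".split():
        r=mark_of(n,cam)[:2]
        print(cam,n,[(round(x["score"],2),toW(cam,x["xyz"]).round(4).tolist()) for x in r])
E
```

```text
pics
{'time': 0.0, 'q': array([6.64063880e+01, 5.01168452e+00, 1.00330977e+01, 9.51014250e+01,
       1.16317282e-04, 9.00001477e+01]), 'qd': array([ 0.069371  ,  0.03444414,  0.06605447, -0.09222661,  0.07808584,
       -0.06663947]), 'joint_efforts': array([ 6.34257794e-04, -5.20388067e+01,  4.64801431e+01,  1.62844575e-02,
       -4.76951197e-05,  1.85474420e-05]), 'ee_pos': array([0.22003481, 0.50379434, 0.23056534]), 'tcp_rot': array([-1.79919988e+02, -1.16110863e-04,  1.56406240e+02]), 'wrist_force': array([ 1.40413856, -0.36916322,  0.48074297]), 'torque': array([-0.02697359,  0.00092414,  0.02750234]), 'grasp_force': 0.0, 'opening': 0.08542069399217293} 0.0187
scene cloche [(0.89, [0.392, 0.2699, 0.073])]
scene pot [(0.84, [0.388, 0.2702, 0.0103])]
scene pan [(0.65, [0.3884, 0.2748, -0.0003])]
scene saucer [(0.77, [0.3977, 0.2734, -0.0014])]
scene cork_mat [(0.74, [0.3966, -0.255, -0.0057])]
scene small_slot [(0.63, [0.6439, 0.1718, 0.069])]
scene large_slot [(0.73, [0.6258, -0.1832, 0.0709])]
scene tray [(0.85, [0.428, -0.0026, 0.0004]), (0.18, [0.6326, -0.0689, 0.0276])]
scene basil [(0.6, [0.6305, -0.0681, 0.0299])]
scene thyme [(0.63, [0.6378, 0.055, 0.0322])]
side cloche [(0.7, [0.3908, 0.2745, 0.0718])]
side pot [(0.74, [0.3951, 0.2721, 0.0087])]
side pan [(0.91, [0.3939, 0.2718, 0.0071]), (0.48, [0.3946, 0.2727, -0.0011])]
side saucer [(0.95, [0.3933, 0.273, 0.0024]), (0.5, [0.3979, 0.276, 0.0767])]
side cork_mat [(0.74, [0.3964, -0.2541, -0.0026]), (0.68, [0.4285, -0.0045, -0.0019])]
side small_slot [(0.58, [0.6441, 0.1725, 0.0724])]
side large_slot []
side tray [(0.81, [0.4304, -0.0053, 0.0007])]
side basil [(0.67, [0.6316, -0.0711, 0.0333])]
side thyme [(0.74, [0.6385, 0.0527, 0.0325])]
```

View pictures.

View pics/scene0.png

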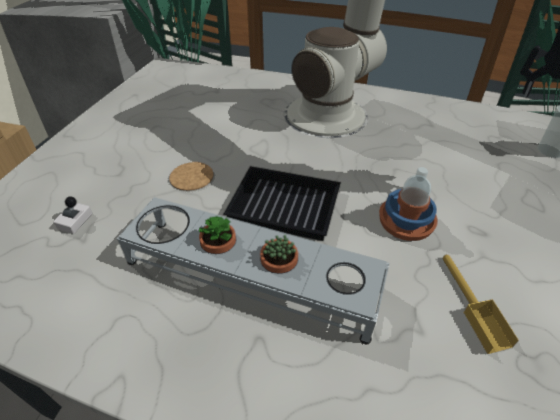

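View pics/side0.png

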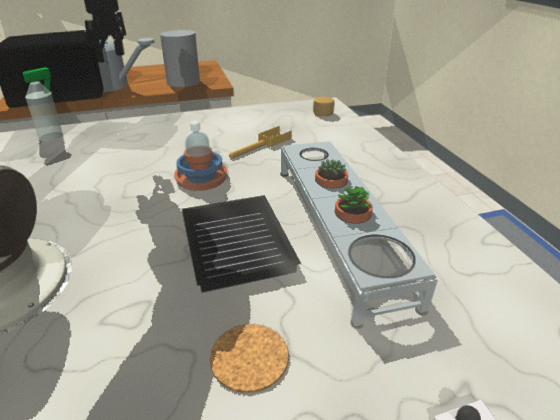

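Request:
servo_tool:
  moves:
    - [[0, 0, -7.87], [0, 0, -0.01], 100]
    - [[0, 0, -7.87], [0, 0, -0.01], 100]
    - [[0, 0, -7.86], [0, 0, -0.01], 100]
    - [[0, 0, 0], [-0.0247, -0.0331, -0.01], 100]
    - [[0, 0, 0], [-0.0247, -0.0331, -0.01], 100]
    - [[0, 0, 0], [-0.0247, -0.0331, -0.01], 100]
    - [[0, 0, 0], [-0.0247, -0.0331, -0.01], 100]
    - [[0, 0, 0], [-0.0247, -0.0331, -0.01], 100]
    - [[0, 0, 0], [-0.0247, -0.0331, 0], 100]
    - [[0, 0, 0], [-0.0247, -0.0331, 0], 100]
  force: 30

```text
time: 2.1
ee_pos: [0.3939, 0.2709, 0.3118]
tcp_rot: [180.0, 0.1, -180.0]
wrist_force: [0.5, 0.7, -0.1]
opening: 0.085
grasp_force: 0.0
```

```bash
cat >> h.py <<'E'
def circ(P):
    A=np.c_[2*P[:,:2],np.ones(len(P))]; s=np.linalg.lstsq(A,(P[:,:2]**2).sum(1),rcond=None)[0]
    return s[:2].round(4),round(float(np.sqrt(s[2]+s[0]**2+s[1]**2)),4)
E
python3 - <<'E'
from h import *
o=get_obs(); print(o['q'].round(1),o['ee_pos'].round(4),o['tcp_rot'].round(2),o['opening'])
c=calibration("wrist"); print("cam pos",toW("wrist",[0,0,0],c),"axes",np.array(c["R"]).round(2).tolist())
im,d=camera("wrist"); save("w1",im)
for n in"cloche pot pan saucer".split():
    print(n,[(round(x["score"],2),toW("wrist",x["xyz"],c).round(4).tolist()) for x in mark_of(n,"wrist")[:2]])
P,u,v=cloud("wrist",d,np.ones_like(d,bool),c)
def top(lo,hi,cx,cy,rmax):
    r=np.hypot(P[:,0]-cx,P[:,1]-cy); m=(P[:,2]>lo)&(P[:,2]<hi)&(r<rmax); return P[m]
for n,lo,hi in(("saucer",.014,.022),("pan",.045,.053),("pot",.069,.077),("knob",.13,.15)):
    Q=top(lo,hi,.393,.273,.075)
    if len(Q)>20: print(n,len(Q),circ(Q),Q.min(0).round(4),Q.max(0).round(4))
# mat from scene
for cam in("scene","side"):
    im,d=camera(cam); 
    for n in("cork_mat","tray","large_slot","small_slot"):
        for x in cut_out(n,cam)[:1]:
            Q,_,_=cloud(cam,d,x["mask"]); print(cam,n,round(x["score"],2),len(Q),Q.min(0).round(4),Q.max(0).round(4),np.median(Q,0).round(4))
E
```

```text
[ 34.5  -2.3  11.8 104.    0.   34.5] [0.3939 0.2709 0.3118] [ 1.7996e+02  5.0000e-02 -1.7999e+02] 0.08503049462089805
cam pos [0.31822952 0.27155534 0.45367897] axes [[-0.0, 1.0, -0.0], [0.95, 0.0, 0.3], [0.3, -0.0, -0.95]]
cloche [(0.97, [0.3954, 0.2711, 0.0757])]
pot [(0.5, [0.3964, 0.2706, 0.0125])]
pan []
saucer []
saucer 1036 (array([0.3966, 0.2725]), 0.0589) [0.3322 0.2097 0.0141] [0.4578 0.3353 0.022 ]
pan 1394 (array([0.3944, 0.2718]), 0.0498) [0.3412 0.2181 0.0451] [0.4481 0.3256 0.0508]
pot 316 (array([0.3951, 0.2731]), 0.0312) [0.3619 0.2403 0.069 ] [0.4116 0.3057 0.077 ]
knob 364 (array([0.3936, 0.2731]), 0.008) [0.3835 0.2625 0.1302] [0.405  0.284  0.1459]
scene cork_mat 0.56 993 [ 0.345  -0.3069 -0.0025] [ 0.453  -0.1973  0.0084] [ 0.4038 -0.2513  0.0046]
scene tray 0.88 5746 [ 0.3067 -0.1146 -0.0021] [0.5816 0.1135 0.0793] [0.425  0.0012 0.0037]
scene large_slot 0.66 1547 [ 0.4955 -0.3079 -0.0027] [ 0.6881 -0.1229  0.0807] [ 0.6396 -0.1831  0.0773]
scene small_slot 0.82 3462 [ 0.5147  0.0998 -0.0034] [0.709  0.2369 0.0812] [0.657  0.1731 0.0776]
side cork_mat 0.57 4293 [ 0.3426 -0.3104 -0.0018] [ 0.4533 -0.1947  0.0104] [ 0.3958 -0.2606  0.0064]
side tray 0.9 8185 [ 0.3351 -0.1187 -0.0015] [0.5312 0.1566 0.0289] [ 0.4285 -0.011   0.0051]
side large_slot 0.96 2393 [ 0.5636 -0.2513 -0.0011] [ 0.7522 -0.0695  0.0817] [ 0.6247 -0.1999  0.0785]
side small_slot 0.94 976 [ 5.837e-01  5.340e-02 -3.000e-04] [0.7081 0.3388 0.1158] [0.6341 0.174  0.0789]
```

View pics/w1.png

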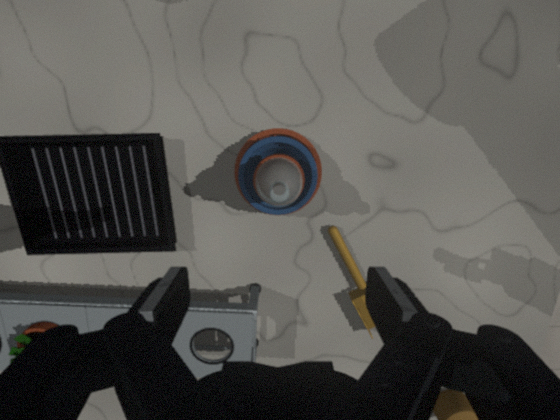

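Request:
servo_tool:
  moves:
    - [[0, 0, 0], [0, 0.0018, 0.038], 100]
    - [[0, 0, 0], [0, 0, 0.038], 100]
    - [[0, 0, 0], [0, 0, 0.038], 100]
    - [[0, 0, 0], [0, 0, 0.038], 60]
    - [[0, 0, 0], [0, 0, 0.028], 50]
    - [[0, 0, 0], [0, 0, 0.01], 50]
    - [[0, 0, 0], [0, 0, 0], 45]
  force: 25

```text
time: 3.55
ee_pos: [0.3925, 0.2739, 0.1205]
tcp_rot: [-179.9, -0.1, -180.0]
wrist_force: [-0.2, -0.7, 0.6]
opening: 0.0385
grasp_force: 0.0
```

Run:
```python
from h import *
o=get_obs(); print(o['ee_pos'].round(4),o['opening'],o['wrist_force'])
c=calibration("wrist");im,d=camera("wrist"); save("w2",im)
P,u,v=cloud("wrist",d,np.ones_like(d,bool),c)
m=(P[:,2]>.13)&(P[:,2]<.15)&(np.hypot(P[:,0]-.394,P[:,1]-.272)<.02); Q=P[m]
print(len(Q),circ(Q),Q.min(0),Q.max(0))
```

```text
[0.3925 0.2739 0.1205] 0.03852459312866865 [-0.22302002 -0.7377007   0.64381116]
2293 (array([0.393 , 0.2686]), 0.0101) [0.38257488 0.25510681 0.13002072] [0.40447309 0.28409252 0.14994574]
```

View pics/w2.png

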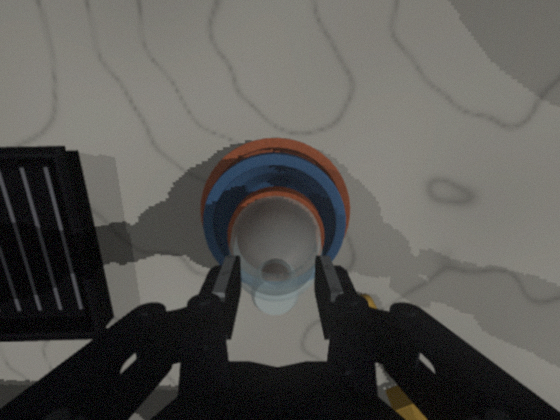

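Request:
servo_tool:
  moves:
    - [[0, 0, 0], [-0.001, -0.0005, 0], 35]
    - [[0, 0, 0], [0, 0, 0], 28]
    - [[0, 0, 0], [0, 0, 0], 20]
    - [[0, 0, 0], [0, 0, 0], 10]
    - [[0, 0, 0], [0, 0, 0], 0]
    - [[0, 0, 0], [0, 0, 0], 0]
    - [[0, 0, 0], [0, 0, 0], 0]
  force: 25

```text
time: 4.3
ee_pos: [0.3948, 0.2739, 0.1228]
tcp_rot: [179.9, 0.1, 180.0]
wrist_force: [0.8, -1.7, 7.2]
opening: 0.0209
grasp_force: 24.3
```

Request:
servo_tool:
  moves:
    - [[0, 0, 0], [0, 0, -0.006], 0]
    - [[0, 0, 0], [0, 0, -0.012], 0]
    - [[0, 0, 0], [0, 0, -0.02], 0]
    - [[0, 0, 0], [0, -0.015, -0.022], 0]
    - [[0, 0, 0], [0, -0.03, 0], 0]
    - [[0, 0, 0], [0, -0.04, 0], 0]
    - [[0, 0, 0], [0, -0.04, 0], 0]
    - [[0, 0, 0], [0, -0.04, 0], 0]
    - [[0, 0, 0], [0, -0.04, 0], 0]
    - [[0, 0, 0], [0, -0.04, 0], 0]
    - [[0, 0, 0], [0, -0.04, 0], 0]
    - [[0, 0, 0], [0, -0.04, 0], 0]

```text
time: 5.5
ee_pos: [0.3939, -0.0529, 0.1824]
tcp_rot: [-180.0, 0.1, -180.0]
wrist_force: [0.4, 0.1, -1.1]
opening: 0.0206
grasp_force: 24.7
```

Request:
servo_tool:
  moves:
    - [[0, 0, 0], [0, -0.04, 0], 0]
    - [[0, 0, 0], [0, -0.04, 0], 0]
    - [[0, 0, 0], [0, -0.04, 0], 0]
    - [[0, 0, 0], [0, -0.03, 0], 0]
    - [[0, 0, 0], [0, -0.02, 0], 0]
    - [[0, 0, 0], [0, 0, 0], 0]

```text
time: 6.1
ee_pos: [0.394, -0.2234, 0.1818]
tcp_rot: [-180.0, 0.0, 179.8]
wrist_force: [-0.7, 0.3, -1.2]
opening: 0.0209
grasp_force: 24.7
```

Run:
```python
from h import *
o=get_obs(); print(o['ee_pos'].round(4),o['opening'],o['grasp_force'])
c=calibration("wrist");im,d=camera("wrist"); save("w3",im)
for x in mark_of("cork_mat","wrist")[:1]: print(x["score"],toW("wrist",x["xyz"],c))
for x in cut_out("cork_mat","wrist")[:1]:
    P,u,v=cloud("wrist",d,x["mask"],c); Q=P[(P[:,2]>.003)&(P[:,2]<.012)]
    print(x["score"],len(Q),np.percentile(Q,[.5,99.5],0).round(4))
    h=cv2.convexHull(Q[:,:2].astype(np.float32))[:,0]; print(circ(h), cv2.minEnclosingCircle(h))
for n in ("cloche",):
    for x in mark_of(n,"wrist")[:1]: print(n,x["score"],toW("wrist",x["xyz"],c))
```

```text
[ 0.394  -0.2234  0.1818] 0.020939216392541822 24.7479709982872
0.78 [ 0.40058516 -0.25641778 -0.0043202 ]
0.8 5307 [[ 0.3442 -0.3071  0.0034]
 [ 0.441  -0.2028  0.0073]]
(array([ 0.3974, -0.2545]), 0.0543) ((0.3974030911922455, -0.25456658005714417), 0.054721344262361526)
cloche 0.61 [ 0.39699773 -0.22431715  0.13366157]
```

View pics/w3.png

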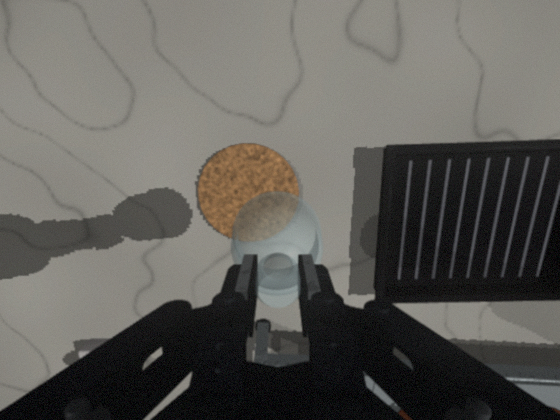

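Request:
servo_tool:
  moves:
    - [[0, 0, 0], [-0.0015, -0.0155, 0], 0]
    - [[0, 0, 0], [-0.0015, -0.0155, 0], 0]
    - [[0, 0, 0], [0, 0, 0.02], 0]
    - [[0, 0, 0], [0, 0, 0.035], 0]
    - [[0, 0, 0], [0, 0, 0.035], 0]
    - [[0, 0, 0], [0, 0, 0.02], 0]
    - [[0, 0, 0], [0, 0, 0.008], 0]
    - [[0, 0, 0], [0, 0, 0.003], 0]
    - [[0, 0, 0], [0, 0, 0], 0]

```text
time: 7.2
ee_pos: [0.3975, -0.2528, 0.061]
tcp_rot: [-180.0, 0.0, -180.0]
wrist_force: [0.7, -0.3, -0.6]
opening: 0.0208
grasp_force: 24.8
```

Request:
servo_tool:
  moves:
    - [[0, 0, 0], [0, 0, 0.0015], 0]
    - [[0, 0, 0], [0, 0, 0], 0]

```text
time: 7.4
ee_pos: [0.3976, -0.2527, 0.0596]
tcp_rot: [-180.0, 0.1, -180.0]
wrist_force: [-0.4, -0.3, -0.6]
opening: 0.0209
grasp_force: 24.8
```

Request:
servo_tool:
  moves:
    - [[0, 0, 0], [0, -0.0008, 0.001], 0]
    - [[0, 0, 0], [0, 0, 0.001], 0]
    - [[0, 0, 0], [0, 0, 0], 0]

```text
time: 7.7
ee_pos: [0.3971, -0.2532, 0.0568]
tcp_rot: [-180.0, 0.0, -180.0]
wrist_force: [0.5, -0.2, -1.3]
opening: 0.0207
grasp_force: 24.8
```

Request:
servo_tool:
  moves:
    - [[0, 0, 0], [0, 0, 0.001], 0]
    - [[0, 0, 0], [0, 0, 0], 0]

```text
time: 7.9
ee_pos: [0.3973, -0.2533, 0.056]
tcp_rot: [-180.0, 0.0, -180.0]
wrist_force: [-0.0, -1.5, 1.3]
opening: 0.0208
grasp_force: 25.0
```

Request:
servo_tool:
  moves:
    - [[0, 0, 0], [0, 0, 0.001], 0]
    - [[0, 0, 0], [0, 0, 0], 0]

```text
time: 8.1
ee_pos: [0.3974, -0.2536, 0.0558]
tcp_rot: [-179.9, 0.1, 180.0]
wrist_force: [-1.8, -1.1, 7.8]
opening: 0.0212
grasp_force: 25.5
```

Request:
servo_tool:
  moves:
    - [[0, 0, 0], [0, 0, -0.0005], 27]
    - [[0, 0, 0], [0, 0, 0], 32]
    - [[0, 0, 0], [0, 0, 0], 45]
    - [[0, 0, 0], [0, 0, 0], 55]
    - [[0, 0, 0], [0, 0, -0.01], 55]
    - [[0, 0, 0], [0, 0, -0.03], 55]
    - [[0, 0, 0], [0, 0, -0.04], 80]
    - [[0, 0, 0], [0, 0, -0.045], 100]
    - [[0, 0, 0], [0, 0, -0.045], 100]
    - [[0, 0, 0], [0, 0.03, -0.02], 100]

```text
time: 9.1
ee_pos: [0.3977, -0.2247, 0.2497]
tcp_rot: [-179.8, 0.2, 179.9]
wrist_force: [-0.1, 0.3, -0.7]
opening: 0.0854
grasp_force: 0.0
```

Run:
```python
from h import *
o=get_obs(); print(o['ee_pos'].round(4),o['opening'],o['grasp_force'])
c=calibration("wrist");im,d=camera("wrist"); save("w4",im)
for n in ("cloche","cork_mat"):
    for x in mark_of(n,"wrist")[:1]: print(n,x["score"],toW("wrist",x["xyz"],c))
P,u,v=cloud("wrist",d,np.ones_like(d,bool),c)
m=(P[:,2]>.06)&(P[:,2]<.085)&(np.hypot(P[:,0]-.397,P[:,1]+.254)<.03); Q=P[m]
print(len(Q),Q.min(0),Q.max(0))
im,d=camera("side"); save("s4",im)
```

```text
[ 0.3977 -0.2247  0.2497] 0.08537884416782802 0.0
cloche 0.85 [ 0.3977122  -0.25198022  0.00859675]
364 [ 0.38595555 -0.2639029   0.06030962] [ 0.40691162 -0.24235672  0.07827305]
```

View pics/s4.png

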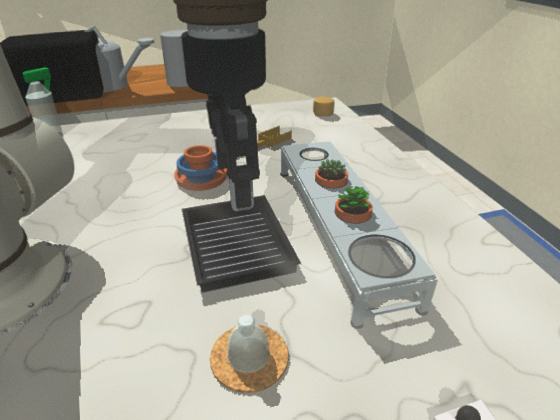

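Request:
servo_tool:
  moves:
    - [[0, 0, 0], [-0.02, 0.02, -0.007], 100]
    - [[0, 0, 0], [-0.03, 0.034, -0.007], 100]
    - [[0, 0, 0], [-0.03, 0.034, -0.007], 100]
    - [[0, 0, 0], [-0.03, 0.034, -0.007], 100]
    - [[0, 0, 0], [-0.03, 0.034, -0.007], 100]
    - [[0, 0, 0], [-0.03, 0.034, -0.007], 100]
    - [[0, 0, 0], [-0.03, 0.034, -0.007], 100]
    - [[0, 0, 0], [0, 0, 0], 100]

```text
time: 10.1
ee_pos: [0.5998, 0.004, 0.291]
tcp_rot: [180.0, -0.2, -179.8]
wrist_force: [0.4, -0.1, -0.3]
opening: 0.0859
grasp_force: 0.0
```

Run:
```python
from h import *
o=get_obs(); print(o['ee_pos'].round(4))
c=calibration("wrist");im,d=camera("wrist"); save("w5",im)
for n in ("small_slot","large_slot","basil","thyme"):
    for x in mark_of(n,"wrist")[:2]: print(n,x["score"],toW("wrist",x["xyz"],c))
P,u,v=cloud("wrist",d,np.ones_like(d,bool),c)
# hole boundary: points near plate level, nearest to guessed centre per angle
for n,g in(("small",(.644,.172)),("large",(.626,-.185))):
    g=np.array(g)
    for it in range(4):
        m=(P[:,2]>.070)&(P[:,2]<.084); D=P[m][:,:2]-g; r=np.hypot(*D.T); a=((np.degrees(np.arctan2(D[:,1],D[:,0]))+180)//10).astype(int)
        B=np.array([P[m][:,:2][a==k][r[a==k].argmin()] for k in range(36) if ((a==k)&(r<.065)).any()])
        cc,R=circ(B); g=np.array(cc)
    print(n,len(B),cc,R,np.abs(np.hypot(*(B-cc).T)-R).max())
```

```text
[0.5998 0.004  0.291 ]
basil 0.65 [ 0.63278158 -0.0680893   0.03185376]
thyme 0.92 [0.63753845 0.05623083 0.02998067]
small 36 [0.6459 0.1715] 0.0288 0.0006623287168526851
large 36 [ 0.6266 -0.1862] 0.0467 0.0012821219210137486
```

View pics/w5.png

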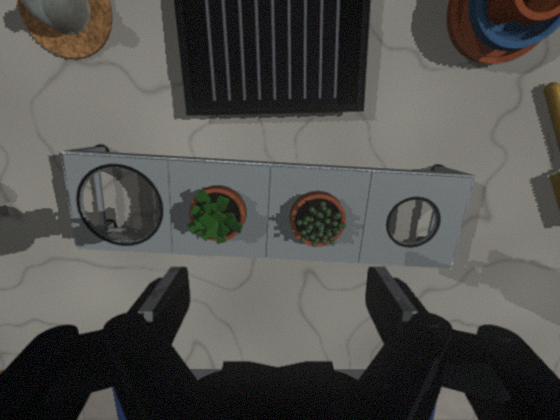

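Request:
servo_tool:
  moves:
    - [[0, 0, 0], [0.0256, 0.0336, 0], 100]
    - [[0, 0, 0], [0.0256, 0.0336, 0], 100]
    - [[0, 0, 0], [0.0256, 0.0336, 0], 100]
    - [[0, 0, 0], [0.0256, 0.0336, 0], 100]
    - [[0, 0, 0], [0.0256, 0.0336, 0], 100]
    - [[0, 0, 0], [0.0256, 0.0336, 0], 100]
    - [[0, 0, 0], [0.0256, 0.0336, 0.01], 100]
    - [[0, 0, 0], [0.0256, 0.0336, 0.02], 100]
    - [[0, 0, 0], [0, 0, 0.03], 100]
    - [[0, 0, 0], [0, 0, 0], 100]

```text
time: 11.35
ee_pos: [0.3905, 0.2686, 0.2313]
tcp_rot: [-179.9, -0.2, -179.9]
wrist_force: [1.1, -0.2, 0.1]
opening: 0.0856
grasp_force: 0.0
```

Run:
```python
from h import *
o=get_obs(); print(o['ee_pos'].round(4))
c=calibration("wrist");im,d=camera("wrist"); save("w6",im)
P,u,v=cloud("wrist",d,np.ones_like(d,bool),c)
for n,lo,hi,rm in(("saucer",.016,.022,.075),("pan",.0455,.053,.062),("pot",.0705,.077,.04)):
    m=(P[:,2]>lo)&(P[:,2]<hi)&(np.hypot(P[:,0]-.395,P[:,1]-.2725)<rm); Q=P[m]
    h=cv2.convexHull(Q[:,:2].astype(np.float32))[:,0]
    print(n,len(Q),np.median(Q[:,2]),circ(Q),(Q.min(0)+Q.max(0))/2,circ(h))
# finger tips: visible points above table near fingers
m=(P[:,2]>.2); Q=P[m]; print("finger lowest",Q[:,2].min(), Q.min(0),Q.max(0))
```

```text
[0.3905 0.2686 0.2313]
saucer 1656 0.017328921503742267 (array([0.38  , 0.2727]), 0.0458) [0.38560259 0.27220292 0.01899854] (array([0.3952, 0.2723]), 0.0634)
pan 2230 0.048364271333481555 (array([0.3935, 0.2716]), 0.0481) [0.39447909 0.27187515 0.04924821] (array([0.3946, 0.2718]), 0.0537)
pot 1190 0.07236082158303869 (array([0.3943, 0.2731]), 0.0295) [0.39472878 0.27296677 0.07248548] (array([0.3945, 0.2732]), 0.0327)
finger lowest 0.24272060018250713 [0.37015537 0.19473321 0.2427206 ] [0.40419536 0.34438805 0.32946074]
```

Request:
servo_tool:
  moves:
    - [[0, 0, 0], [-0.0042, 0.0045, 0.02], 100]
    - [[0, 0, 0], [0, 0, 0.04], 100]
    - [[0, 0, 0], [0, 0, 0.04], 100]
    - [[0, 0, 0], [0, 0, 0.04], 100]
    - [[0, 0, 0], [0, 0, 0.02], 100]
    - [[0, 0, 0], [0, 0, 0.01], 98]
    - [[0, 0, 0], [0, 0, 0], 98]

```text
time: 12.1
ee_pos: [0.3971, 0.2733, 0.0648]
tcp_rot: [-180.0, -0.0, 179.9]
wrist_force: [0.0, -1.0, 0.8]
opening: 0.0836
grasp_force: 0.0
```

Run:
```python
from h import *
for i in range(3): o=get_obs(); print(o['ee_pos'].round(4),o['tcp_rot'].round(2),o['wrist_force'].round(1))
im,d=camera("wrist");c=calibration("wrist")
P,u,v=cloud("wrist",d,np.ones_like(d,bool),c)
m=(P[:,2]>.0695)&(P[:,2]<.078)&(np.hypot(P[:,0]-.395,P[:,1]-.2725)<.036); Q=P[m]
h=cv2.convexHull(Q[:,:2].astype(np.float32))[:,0]
print(len(Q),circ(Q),(Q.min(0)+Q.max(0))/2,circ(h)); print(get_obs()['ee_pos'])
```

```text
[0.3971 0.2733 0.0648] [-179.99   -0.    179.9 ] [ 0.  -1.   0.8]
[0.3971 0.2733 0.0648] [-179.99   -0.    179.9 ] [ 0.  -1.   0.8]
[0.3971 0.2733 0.0648] [-179.99   -0.    179.9 ] [ 0.  -1.   0.8]
5290 (array([0.3937, 0.2737]), 0.0293) [0.39477832 0.2734715  0.07236662] (array([0.3946, 0.2737]), 0.0329)
[0.39742808 0.27381705 0.06575112]
```

Request:
servo_tool:
  moves:
    - [[0, 0, 0], [0.0018, 0, 0.005], 98]
    - [[0, 0, 0], [0, 0, 0.005], 95]
    - [[0, 0, 0], [0, 0, 0], 85]
    - [[0, 0, 0], [0, 0, 0], 75]
    - [[0, 0, 0], [0, 0, 0], 60]
    - [[0, 0, 0], [0, 0, 0], 50]
    - [[0, 0, 0], [0, 0, 0], 50]
    - [[0, 0, 0], [0, 0, 0], 50]
  force: 30

```text
time: 12.95
ee_pos: [0.3948, 0.2742, 0.0547]
tcp_rot: [180.0, 0.0, -180.0]
wrist_force: [-0.8, -1.1, 6.6]
opening: 0.0637
grasp_force: 33.5
```

Run:
```python
from h import *
im,d=camera("wrist");c=calibration("wrist"); save("w7",im)
P,u,v=cloud("wrist",d,np.ones_like(d,bool),c)
m=(P[:,2]>.0695)&(P[:,2]<.078)&(np.hypot(P[:,0]-.395,P[:,1]-.2725)<.036); Q=P[m]
print(len(Q),circ(Q),(Q.min(0)+Q.max(0))/2); 
for i in range(4): print(get_obs()['ee_pos'].round(4)); camera("wrist")
```

```text
6204 (array([0.3936, 0.2748]), 0.0296) [0.39480044 0.27252298 0.07373681]
[0.3948 0.2742 0.0548]
[0.3948 0.2742 0.0548]
[0.3948 0.2742 0.0548]
[0.3948 0.2742 0.0548]
```

View pics/w7.png

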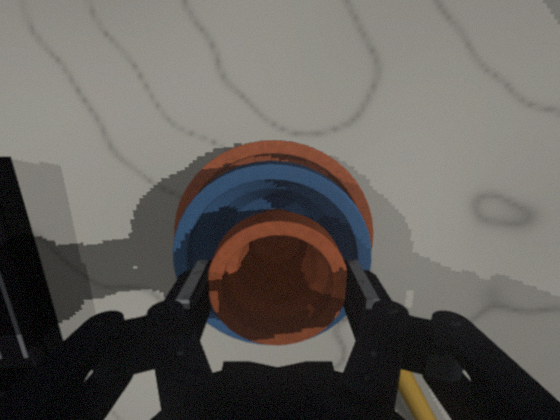

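Request:
servo_tool:
  moves:
    - [[0, 0, 0], [0, 0, -0.006], 50]
    - [[0, 0, 0], [0, 0, -0.015], 50]
    - [[0, 0, 0], [0, 0, -0.025], 50]
    - [[0, 0, 0], [0, 0, -0.03], 50]
    - [[0, 0, 0], [-0.021, -0.0085, -0.024], 50]
    - [[0, 0, 0], [-0.036, -0.0147, 0], 50]
    - [[0, 0, 0], [-0.036, -0.0147, 0], 50]
    - [[0, 0, 0], [-0.036, -0.0147, 0], 50]
    - [[0, 0, 0], [-0.036, -0.0147, 0], 50]
    - [[0, 0, 0], [-0.036, -0.0147, 0], 50]
    - [[0, 0, 0], [-0.03, -0.0122, 0], 50]
    - [[0, 0, 0], [-0.02, -0.008, 0], 50]

```text
time: 14.4
ee_pos: [0.6475, 0.1708, 0.1545]
tcp_rot: [180.0, 0.0, 179.9]
wrist_force: [-0.3, 0.5, -1.4]
opening: 0.0635
grasp_force: 33.7
```

Request:
servo_tool:
  moves:
    - [[0, 0, 0], [0, 0, 0], 50]
    - [[0, 0, 0], [0, 0, 0], 50]

```text
time: 14.6
ee_pos: [0.6456, 0.1719, 0.1544]
tcp_rot: [180.0, -0.0, 180.0]
wrist_force: [-0.5, -0.5, -2.0]
opening: 0.0637
grasp_force: 33.6
```

Run:
```python
from h import *
o=get_obs(); print(o['ee_pos'].round(4))
im,d=camera("wrist");c=calibration("wrist"); save("w8",im)
P,u,v=cloud("wrist",d,np.ones_like(d,bool),c)
T=o['ee_pos']; z=T[2]+.0185
m=(abs(P[:,2]-z)<.003)&(np.hypot(P[:,0]-T[0],P[:,1]-T[1])<.036); Q=P[m]
print("pot rim",len(Q),circ(Q),(Q.min(0)+Q.max(0))/2)
for x in mark_of("small_slot","wrist")[:1]: print(x["score"],toW("wrist",x["xyz"],c))
m=(P[:,2]>.070)&(P[:,2]<.084)&(np.hypot(P[:,0]-.6459,P[:,1]-.1715)<.032); Q=P[m]; print("hole edge pts",len(Q),circ(Q) if len(Q)>9 else 0,Q.min(0),Q.max(0))
```

```text
[0.6456 0.1719 0.1544]
pot rim 5889 (array([0.6441, 0.173 ]), 0.0295) [0.64497134 0.17188487 0.17294336]
hole edge pts 526 (array([0.6455, 0.1721]), 0.0302) [0.61395818 0.13959091 0.07379898] [0.64714998 0.20315998 0.08038319]
```

View pics/w8.png

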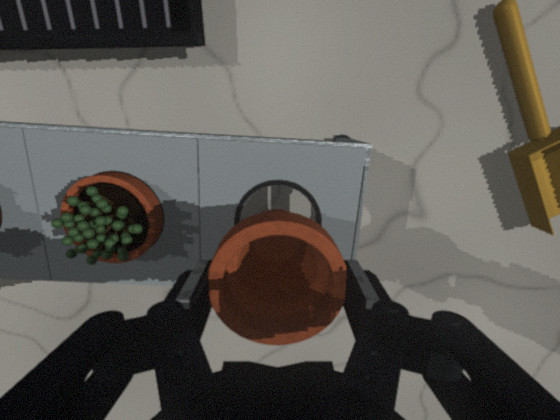

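Request:
servo_tool:
  moves:
    - [[0, 0, 0], [-0.0008, 0, 0.01], 50]
    - [[0, 0, 0], [0, 0, 0.02], 50]
    - [[0, 0, 0], [0, 0, 0.02], 50]
    - [[0, 0, 0], [0, 0, 0.012], 50]
    - [[0, 0, 0], [0, 0, 0.007], 50]
    - [[0, 0, 0], [0, 0, 0.004], 50]
    - [[0, 0, 0], [0, 0, 0], 50]

```text
time: 15.4
ee_pos: [0.6464, 0.172, 0.0813]
tcp_rot: [-180.0, 0.0, -180.0]
wrist_force: [-0.4, 0.0, -1.5]
opening: 0.0638
grasp_force: 33.6
```

Request:
servo_tool:
  moves:
    - [[0, 0, 0], [0, 0, 0.0015], 50]
    - [[0, 0, 0], [0, 0, 0.0015], 50]
    - [[0, 0, 0], [0, 0, 0], 50]

```text
time: 15.7
ee_pos: [0.6466, 0.172, 0.0785]
tcp_rot: [180.0, 0.0, -180.0]
wrist_force: [-0.4, 0.4, -1.5]
opening: 0.0634
grasp_force: 33.6
```

Request:
servo_tool:
  moves:
    - [[0, 0, 0], [0, 0, 0.0015], 50]
    - [[0, 0, 0], [0, 0, 0], 50]

```text
time: 15.9
ee_pos: [0.6465, 0.1719, 0.0767]
tcp_rot: [-180.0, -0.0, -180.0]
wrist_force: [-0.0, 0.5, -1.5]
opening: 0.0637
grasp_force: 33.6
```

Request:
servo_tool:
  moves:
    - [[0, 0, 0], [0, 0, 0.001], 50]
    - [[0, 0, 0], [0, 0, 0], 50]

```text
time: 16.1
ee_pos: [0.6466, 0.172, 0.0761]
tcp_rot: [180.0, 0.0, -180.0]
wrist_force: [-1.6, -0.4, 0.5]
opening: 0.0634
grasp_force: 34.0
```

Request:
servo_tool:
  moves:
    - [[0, 0, 0], [0, 0, 0.001], 50]
    - [[0, 0, 0], [0, 0, 0], 50]

```text
time: 16.3
ee_pos: [0.6466, 0.172, 0.076]
tcp_rot: [180.0, 0.1, -180.0]
wrist_force: [-3.0, -0.7, 7.5]
opening: 0.0635
grasp_force: 34.6
```

Request:
servo_tool:
  moves:
    - [[0, 0, 0], [0, 0, 0.0005], 50]
    - [[0, 0, 0], [0, 0, 0], 50]

```text
time: 16.5
ee_pos: [0.6466, 0.172, 0.076]
tcp_rot: [180.0, 0.1, -180.0]
wrist_force: [-4.2, -1.6, 9.0]
opening: 0.0633
grasp_force: 34.9
```

Request:
servo_tool:
  moves:
    - [[0, 0, 0], [0, 0, -0.001], 76]
    - [[0, 0, 0], [0, 0, 0], 80]
    - [[0, 0, 0], [0, 0, 0], 88]
    - [[0, 0, 0], [0, 0, 0], 94]
    - [[0, 0, 0], [0, 0, -0.01], 94]
    - [[0, 0, 0], [0, 0, -0.03], 94]
    - [[0, 0, 0], [0, 0, -0.04], 94]
    - [[0, 0, 0], [0, 0, -0.04], 94]
    - [[0, 0, 0], [0.03, 0, -0.03], 80]
    - [[0, 0, 0], [0, 0, 0], 60]

```text
time: 17.5
ee_pos: [0.6159, 0.1724, 0.2321]
tcp_rot: [179.9, 0.4, -180.0]
wrist_force: [0.4, -0.2, 0.6]
opening: 0.0551
grasp_force: 0.0
```

Run:
```python
from h import *
o=get_obs(); print(o['ee_pos'].round(4))
im,d=camera("wrist");c=calibration("wrist")
P,u,v=cloud("wrist",d,np.ones_like(d,bool),c)
m=(P[:,2]>.086)&(P[:,2]<.11)&(np.hypot(P[:,0]-.6457,P[:,1]-.1718)<.04); Q=P[m]
A=np.c_[Q[:,:2],np.ones(len(Q))]; k=np.linalg.lstsq(A,Q[:,2],rcond=None)[0]
print("rim",len(Q),np.percentile(Q[:,2],[5,50,95]),"tilt",k[:2],circ(Q))
for x in mark_of("pot","wrist")[:2]: print(x["score"],toW("wrist",x["xyz"],c))
```

```text
[0.6159 0.1724 0.2321]
rim 1350 [0.08778148 0.09042089 0.09160349] tilt [-0.00493903 -0.00243687] (array([0.646 , 0.1723]), 0.0294)
0.77 [0.64831048 0.1675418  0.02922433]
```

Request:
servo_tool:
  moves:
    - [[0, 0, 0], [0.03, 0.0066, 0], 47]
    - [[0, 0, 0], [0.04, 0.009, 0], 47]
    - [[0, 0, 0], [0.04, 0.009, 0], 47]
    - [[0, 0, 0], [0.04, 0.009, 0], 47]
    - [[0, 0, 0], [0.04, 0.009, 0], 47]
    - [[0, 0, 0], [0.0313, 0.0068, 0.02], 47]
    - [[0, 0, 0], [0, 0, 0.04], 47]
    - [[0, 0, 0], [0, 0, 0.04], 47]
    - [[0, 0, 0], [0, 0, 0.02], 47]
    - [[0, 0, 0], [0, 0, 0], 47]
    - [[0, 0, 0], [0, 0, 0], 47]
  force: 60

```text
time: 18.7
ee_pos: [0.3951, 0.2212, 0.1052]
tcp_rot: [-180.0, -0.1, 180.0]
wrist_force: [0.4, 1.0, 0.9]
opening: 0.0403
grasp_force: 0.0
```

Run:
```python
from h import *
o=get_obs(); print(o['ee_pos'].round(4),o['tcp_rot'].round(2))
im,d=camera("wrist");c=calibration("wrist"); save("w9",im)
P,u,v=cloud("wrist",d,np.ones_like(d,bool),c)
for n,lo,hi,rm in(("saucer",.016,.022,.075),("pan",.0455,.053,.062)):
    m=(P[:,2]>lo)&(P[:,2]<hi)&(np.hypot(P[:,0]-.395,P[:,1]-.272)<rm); Q=P[m]
    h=cv2.convexHull(Q[:,:2].astype(np.float32))[:,0]
    print(n,len(Q),np.median(Q[:,2]),circ(Q),Q.min(0),Q.max(0),circ(h))
```

```text
[0.3951 0.2212 0.1052] [-1.7996e+02 -6.0000e-02  1.8000e+02]
saucer 3367 0.018256737240094856 (array([0.3821, 0.2643]), 0.0474) [0.33227668 0.20962493 0.01600303] [0.44122664 0.33121361 0.02199744] (array([0.3888, 0.2678]), 0.0578)
pan 4764 0.04912451776100105 (array([0.3943, 0.2716]), 0.0495) [0.34123997 0.21829085 0.04550234] [0.44682799 0.32576935 0.05168664] (array([0.3949, 0.272 ]), 0.0537)
```

View pics/w9.png

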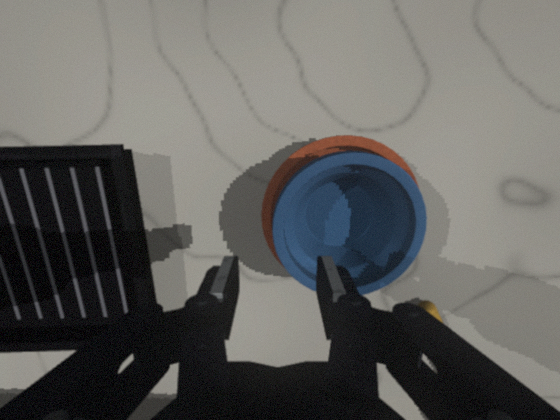

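Request:
servo_tool:
  moves:
    - [[0, 0, 0], [0.0005, 0.0008, 0.02], 47]
    - [[0, 0, 0], [0, 0, 0.025], 47]
    - [[0, 0, 0], [0, 0, 0.015], 47]
    - [[0, 0, 0], [0, 0, 0.006], 47]
    - [[0, 0, 0], [0, 0, 0], 35]
    - [[0, 0, 0], [0, 0, 0], 25]
    - [[0, 0, 0], [0, 0, 0], 18]
    - [[0, 0, 0], [0, 0, 0], 14]

```text
time: 19.55
ee_pos: [0.3951, 0.2224, 0.0402]
tcp_rot: [180.0, 0.1, -180.0]
wrist_force: [-0.2, 0.6, 0.5]
opening: 0.0118
grasp_force: 0.0
```

Request:
servo_tool:
  moves:
    - [[0, 0, 0], [0, 0, 0], 10]
    - [[0, 0, 0], [0, 0, 0], 6]
    - [[0, 0, 0], [0, 0, 0], 0]
    - [[0, 0, 0], [0, 0, 0], 0]
    - [[0, 0, 0], [0, 0, 0], 0]

```text
time: 20.05
ee_pos: [0.3948, 0.2222, 0.0398]
tcp_rot: [180.0, 0.0, -180.0]
wrist_force: [-2.0, 0.3, 5.3]
opening: 0.0053
grasp_force: 60.8
```

Request:
servo_tool:
  moves:
    - [[0, 0, 0], [0, 0, -0.004], 0]
    - [[0, 0, 0], [0, 0, -0.006], 0]
    - [[0, 0, 0], [0, 0, -0.01], 0]
    - [[0, 0, 0], [0, 0, 0], 0]

```text
time: 20.45
ee_pos: [0.3954, 0.2225, 0.0609]
tcp_rot: [179.9, 0.1, -180.0]
wrist_force: [1.2, -0.3, -1.7]
opening: 0.005
grasp_force: 59.8
```

```bash
cat > panpose.py <<'E'
from h import *
o=get_obs(); T=o['ee_pos']; print(T.round(4),o['opening'],o['wrist_force'].round(1))
im,d=camera("wrist");c=calibration("wrist")
P,u,v=cloud("wrist",d,np.ones_like(d,bool),c)
C=T+[0,.05,0]; r=np.hypot(P[:,0]-C[0],P[:,1]-C[1]); zr=T[2]+.0095
Q=P[(r<.06)&(r>.042)&(abs(P[:,2]-zr)<.012)&(P[:,1]>T[1]+.02)]
top=Q[Q[:,2]>zr-.012]
A=np.c_[top[:,:2]-C[:2],np.ones(len(top))]
w=np.ones(len(top),bool)
for i in range(6):
    k=np.linalg.lstsq(A[w],top[w,2],rcond=None)[0]; e=top[:,2]-A@k; w=abs(e)<.002 if i>1 else e>-.003
print("n",w.sum(),"tilt deg",np.degrees(k[:2]).round(2),"rim z at C",k[2].round(4),"exp",zr.round(4),"centre",circ(top[w]))
E
python3 panpose.py
```

```text
[0.3954 0.2225 0.0609] 0.005033781170158817 [ 1.2 -0.3 -1.7]
n 5453 tilt deg [-0.01 -0.66] rim z at C 0.0678 exp 0.0704 centre (array([0.394 , 0.2728]), 0.0491)
```

Request:
servo_tool:
  moves:
    - [[0, 0, 0], [0, 0, -0.02], 0]
    - [[0, 0, 0], [0, 0, -0.03], 0]
    - [[0, 0, 0], [0, 0, -0.03], 0]
    - [[0, 0, 0], [0, -0.02, -0.02], 0]
    - [[0, 0, 0], [0, -0.035, 0], 0]
    - [[0, 0, 0], [0, -0.04, 0], 0]
    - [[0, 0, 0], [0, -0.04, 0], 0]
    - [[0, 0, 0], [0, -0.04, 0], 0]
    - [[0, 0, 0], [0, -0.04, 0], 0]
    - [[0, 0, 0], [0, -0.04, 0], 0]
    - [[0, 0, 0], [0, -0.04, 0], 0]
    - [[0, 0, 0], [0, -0.04, 0], 0]

```text
time: 21.7
ee_pos: [0.3944, -0.1145, 0.1593]
tcp_rot: [-180.0, 0.0, -180.0]
wrist_force: [0.9, 1.0, -2.3]
opening: 0.0048
grasp_force: 59.8
```

Request:
servo_tool:
  moves:
    - [[0, 0, 0], [-0.015, -0.035, 0], 0]
    - [[0, 0, 0], [-0.025, -0.03, 0], 0]
    - [[0, 0, 0], [-0.035, -0.025, 0], 0]
    - [[0, 0, 0], [-0.035, -0.02, 0], 0]
    - [[0, 0, 0], [-0.035, -0.01, 0], 0]
    - [[0, 0, 0], [-0.03, 0, 0], 0]
    - [[0, 0, 0], [-0.02, 0, 0], 0]
    - [[0, 0, 0], [0, 0, 0], 0]

```text
time: 22.5
ee_pos: [0.5914, -0.2327, 0.1576]
tcp_rot: [180.0, -0.1, -179.9]
wrist_force: [-1.4, -0.8, -1.0]
opening: 0.005
grasp_force: 59.8
```

```bash
python3 panpose.py
```

```text
[ 0.5914 -0.2327  0.1576] 0.0049851036433566165 [-1.4 -0.8 -1. ]
n 5420 tilt deg [-0.16 -0.78] rim z at C 0.1655 exp 0.1671 centre (array([ 0.589 , -0.1823]), 0.0491)
```

Request:
servo_tool:
  moves:
    - [[0, 0, 0], [-0.014, -0.0037, 0], 0]
    - [[0, 0, 0], [-0.013, 0, 0], 0]
    - [[0, 0, 0], [-0.009, 0, 0], 0]
    - [[0, 0, 0], [0, 0, 0.015], 0]
    - [[0, 0, 0], [0, 0, 0.015], 0]
    - [[0, 0, 0], [0, 0, 0], 0]

```text
time: 23.15
ee_pos: [0.6243, -0.2362, 0.1271]
tcp_rot: [179.9, -0.2, -180.0]
wrist_force: [0.0, -0.5, -2.4]
opening: 0.0049
grasp_force: 59.8
```

```bash
python3 panpose.py
python3 - <<'E'
from h import *
im,d=camera("wrist");c=calibration("wrist"); save("w10",im)
P,u,v=cloud("wrist",d,np.ones_like(d,bool),c)
D=P[:,:2]-[.6266,-.1862]; r=np.hypot(*D.T)
m=(P[:,2]>.073)&(P[:,2]<.082)&(r<.055); Q=P[m]; print(len(Q), np.median(Q[:,2]))
a=np.degrees(np.arctan2(D[m][:,1],D[m][:,0]))//10
B=np.array([Q[a==k][r[m][a==k].argmin()] for k in np.unique(a)]); print(np.unique(a)*10,np.hypot(B[:,0]-.6266,B[:,1]+.1862).round(4))
E
```

```text
[ 0.6243 -0.2362  0.1271] 0.004898453449044522 [ 0.  -0.5 -2.4]
n 5415 tilt deg [-0.2  -0.89] rim z at C 0.136 exp 0.1366 centre (array([ 0.6236, -0.1859]), 0.0491)
1699 0.07859180667260389
[-180. -170. -160. -150. -140. -130. -120. -110. -100.  -90.  150.  160.
  170.] [0.0468 0.0469 0.0469 0.0471 0.0474 0.0476 0.0476 0.0479 0.0497 0.0527
 0.0521 0.0491 0.0463]
```

View pics/w10.png

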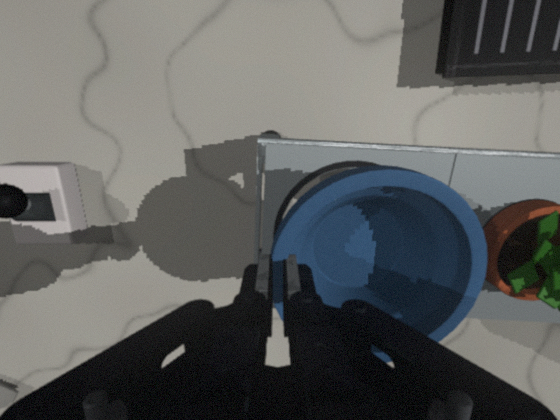

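Request:
servo_tool:
  moves:
    - [[-0.6, 0, 0], [-0.0025, -0.0002, 0.005], 0]
    - [[0, 0, 0], [0, 0, 0.012], 0]
    - [[0, 0, 0], [0, 0, 0.012], 0]
    - [[0, 0, 0], [0, 0, 0.006], 0]
    - [[0, 0, 0], [0, 0, 0.003], 0]
    - [[0, 0, 0], [0, 0, 0], 0]

```text
time: 23.85
ee_pos: [0.6279, -0.2363, 0.0906]
tcp_rot: [179.4, -0.1, -180.0]
wrist_force: [-0.2, 0.2, -0.9]
opening: 0.0048
grasp_force: 59.8
```

```bash
python3 panpose.py
```

```text
[ 0.6279 -0.2363  0.0906] 0.004810847417588969 [-0.2  0.2 -0.9]
n 5435 tilt deg [-0.11 -0.33] rim z at C 0.0991 exp 0.1001 centre (array([ 0.627, -0.186]), 0.0491)
```

Aligned; creep down.

Request:
servo_tool:
  moves:
    - [[0, 0, 0], [0, 0, 0.002], 0]
    - [[0, 0, 0], [0, 0, 0.002], 0]
    - [[0, 0, 0], [0, 0, 0], 0]

```text
time: 24.2
ee_pos: [0.6282, -0.2363, 0.0872]
tcp_rot: [179.4, -0.0, -180.0]
wrist_force: [-0.3, -0.3, -1.7]
opening: 0.005
grasp_force: 59.9
```

Request:
servo_tool:
  moves:
    - [[0, 0, 0], [0, 0, 0.0015], 0]
    - [[0, 0, 0], [0, 0, 0], 0]

```text
time: 24.4
ee_pos: [0.6282, -0.2363, 0.0856]
tcp_rot: [179.4, -0.0, -180.0]
wrist_force: [-0.1, -0.2, -1.9]
opening: 0.0053
grasp_force: 59.9
```

Request:
servo_tool:
  moves:
    - [[0, 0, 0], [0, 0, 0.001], 0]
    - [[0, 0, 0], [0, 0, 0], 0]

```text
time: 24.6
ee_pos: [0.6282, -0.2363, 0.0847]
tcp_rot: [179.4, -0.0, -180.0]
wrist_force: [0.5, 0.3, -0.7]
opening: 0.0052
grasp_force: 59.9
```

Request:
servo_tool:
  moves:
    - [[0, 0, 0], [0, 0, 0.001], 0]
    - [[0, 0, 0], [0, 0, 0], 0]

```text
time: 24.8
ee_pos: [0.6282, -0.2363, 0.0836]
tcp_rot: [179.4, -0.0, -180.0]
wrist_force: [0.0, 0.3, -1.2]
opening: 0.0048
grasp_force: 59.9
```

Request:
servo_tool:
  moves:
    - [[0, 0, 0], [0, 0, 0.001], 0]
    - [[0, 0, 0], [0, 0, 0], 0]

```text
time: 25.0
ee_pos: [0.6283, -0.2363, 0.083]
tcp_rot: [179.4, 0.0, -180.0]
wrist_force: [-0.4, 0.2, -0.2]
opening: 0.0047
grasp_force: 60.1
```

Request:
servo_tool:
  moves:
    - [[0, 0, 0], [0, 0, 0.0007], 0]
    - [[0, 0, 0], [0, 0, 0], 0]

```text
time: 25.2
ee_pos: [0.6283, -0.2363, 0.0829]
tcp_rot: [179.4, 0.0, -180.0]
wrist_force: [-3.2, 1.2, 5.0]
opening: 0.0051
grasp_force: 60.7
```

Request:
servo_tool:
  moves:
    - [[0, 0, 0], [0, 0, 0.0007], 0]
    - [[0, 0, 0], [0, 0, 0], 0]

```text
time: 25.4
ee_pos: [0.6283, -0.2364, 0.0829]
tcp_rot: [179.4, 0.1, -180.0]
wrist_force: [-4.3, 1.0, 9.0]
opening: 0.005
grasp_force: 61.2
```

Request:
servo_tool:
  moves:
    - [[0, 0, 0], [0, 0, -0.0008], 8]
    - [[0, 0, 0], [0, 0, 0], 12]
    - [[0, 0, 0], [0, 0, 0], 20]
    - [[0, 0, 0], [0, 0, 0], 30]
    - [[0, 0, 0], [0, 0, 0], 40]
    - [[0, 0, 0], [0, 0, -0.01], 40]
    - [[0, 0, 0], [0, 0, -0.03], 40]
    - [[0, 0, 0], [0, 0, -0.04], 40]
    - [[0.6, 0, 0], [0, 0, -0.04], 40]
    - [[0, 0, 0], [0.03, 0, -0.03], 40]
    - [[0, 0, 0], [0, 0, 0], 40]

```text
time: 26.5
ee_pos: [0.5975, -0.2381, 0.2392]
tcp_rot: [-179.8, 0.4, 180.0]
wrist_force: [0.0, -0.9, 0.8]
opening: 0.0342
grasp_force: 0.0
```

Run:
```python
from h import *
o=get_obs(); print(o['ee_pos'].round(4))
im,d=camera("wrist");c=calibration("wrist"); save("w11",im)
P,u,v=cloud("wrist",d,np.ones_like(d,bool),c)
r=np.hypot(P[:,0]-.6266,P[:,1]+.1862)
pl=P[(P[:,2]>.074)&(P[:,2]<.082)&(r>.06)&(r<.09)]; print("plate z",np.median(pl[:,2]))
Q=P[(P[:,2]>.084)&(P[:,2]<.1)&(r<.06)]
for i in range(4):
    A=np.c_[Q[:,0]-.6266,Q[:,1]+.1862,np.ones(len(Q))]; k=np.linalg.lstsq(A,Q[:,2],rcond=None)[0]; Q=Q[Q[:,2]-A@k>-.0015]
print("rim",len(Q),k[2],"tilt",np.degrees(k[:2]),circ(Q))
```

```text
[ 0.5975 -0.2381  0.2392]
plate z 0.07474658339739484
rim 2075 0.0884762068416232 tilt [-0.0413967 -0.0306882] (array([ 0.6283, -0.1862]), 0.0498)
```

View pics/w11.png

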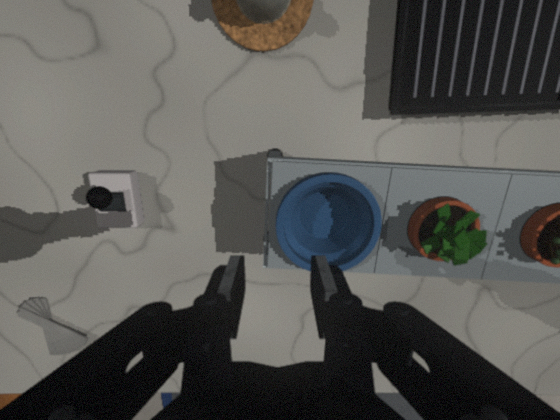

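Request:
servo_tool:
  moves:
    - [[0, 0, 0], [0.0184, 0.041, 0], 40]
    - [[0, 0, 0], [0.0184, 0.041, 0], 40]
    - [[0, 0, 0], [0.0184, 0.041, 0], 40]
    - [[0, 0, 0], [0.0184, 0.041, 0], 40]
    - [[0, 0, 0], [0.0184, 0.041, 0], 40]
    - [[0, 0, 0], [0.0184, 0.041, 0], 40]
    - [[0, 0, 0], [0.0184, 0.041, 0], 40]
    - [[0, 0, 0], [0.0184, 0.041, 0], 40]
    - [[0, 0, 0], [0.0184, 0.041, 0], 40]
    - [[0, 0, 0], [0.0184, 0.041, 0], 40]
    - [[0, 0, 0], [0.0184, 0.041, 0], 40]

```text
time: 27.65
ee_pos: [0.3947, 0.215, 0.2316]
tcp_rot: [-180.0, -0.0, -180.0]
wrist_force: [0.4, -0.1, 0.2]
opening: 0.034
grasp_force: 0.0
```

Request:
servo_tool:
  moves:
    - [[0, 0, 0], [0, 0, 0.03], 40]
    - [[0, 0, 0], [0, 0, 0.04], 40]
    - [[0, 0, 0], [0, 0, 0.04], 40]
    - [[0, 0, 0], [0, 0, 0.03], 40]
    - [[0, 0, 0], [0, 0, 0.02], 40]
    - [[0, 0, 0], [0, 0, 0], 40]
    - [[0, 0, 0], [0, 0, 0], 40]

```text
time: 28.35
ee_pos: [0.3956, 0.2134, 0.0723]
tcp_rot: [-180.0, -0.0, -180.0]
wrist_force: [0.7, -0.3, 0.9]
opening: 0.0339
grasp_force: 0.0
```

Run:
```python
from h import *
o=get_obs(); print(o['ee_pos'].round(4),o['tcp_rot'].round(2))
im,d=camera("wrist");c=calibration("wrist")
P,u,v=cloud("wrist",d,np.ones_like(d,bool),c)
Q=P[(P[:,2]>.0155)&(P[:,2]<.022)&(np.hypot(P[:,0]-.395,P[:,1]-.272)<.068)]
h=cv2.convexHull(Q[:,:2].astype(np.float32))[:,0]
print(len(Q),np.median(Q[:,2]),circ(Q),Q.min(0),Q.max(0),circ(h))
im,d=camera("side")
for x in cut_out("tray","side")[:1]:
    Q,_,_=cloud("side",d,x["mask"]); Q=Q[(Q[:,2]>.021)&(Q[:,2]<.03)&(Q[:,0]<.53)]
    Q=Q[abs(Q[:,1])<.13].astype(np.float32); print(cv2.minAreaRect(Q[:,:2]))
```

```text
[0.3956 0.2134 0.0723] [-1.7998e+02 -4.0000e-02 -1.7999e+02]
5709 0.018046340315420507 (array([0.395 , 0.2722]), 0.0593) [0.33227162 0.20914264 0.0155039 ] [0.45716612 0.33662305 0.02040639] (array([0.3955, 0.2726]), 0.0635)Traceback (most recent call last):
  File "<stdin>", line 11, in <module>
cv2.error: OpenCV(4.12.0) /io/opencv/modules/imgproc/src/convhull.cpp:143: error: (-215:Assertion failed) total >= 0 && (depth == CV_32F || depth == CV_32S) in function 'convexHull'
```

Request:
servo_tool:
  moves:
    - [[0, 0, 0], [0, -0.0008, 0.02], 40]
    - [[0, 0, 0], [0, 0, 0.02], 40]
    - [[0, 0, 0], [0, 0, 0.013], 40]
    - [[0, 0, 0], [0, 0, 0.006], 38]
    - [[0, 0, 0], [0, 0, 0.003], 34]
    - [[0, 0, 0], [0, 0, 0], 28]
    - [[0, 0, 0], [0, 0, 0], 22]
    - [[0, 0, 0], [0, 0, 0], 16]
  force: 60

```text
time: 29.3
ee_pos: [0.3962, 0.2128, 0.0109]
tcp_rot: [180.0, 0.1, -180.0]
wrist_force: [-0.6, 0.3, 0.3]
opening: 0.0137
grasp_force: 0.0
```

Request:
servo_tool:
  moves:
    - [[0, 0, 0], [0, 0, 0], 12]
    - [[0, 0, 0], [0, 0, 0], 8]
    - [[0, 0, 0], [0, 0, 0], 4]
    - [[0, 0, 0], [0, 0, 0], 0]
    - [[0, 0, 0], [0, 0, 0], 0]
    - [[0, 0, 0], [0, 0, 0], 0]

```text
time: 29.9
ee_pos: [0.3963, 0.2128, 0.0108]
tcp_rot: [180.0, 0.1, 180.0]
wrist_force: [1.2, -1.3, 5.4]
opening: 0.0061
grasp_force: 58.0
```

Run:
```python
from h import *
im,d=camera("scene")
for n in("scene","side"):
  camera(n)
  for x in mark_of("tray",n)[:1]: print(n,toW(n,x["xyz"]))
```

```text
scene [ 0.42840776 -0.00363346 -0.00048586]
side [ 0.42846707 -0.00640982  0.00093452]
```

Request:
servo_tool:
  moves:
    - [[0, 0, 0], [0, 0, -0.004], 0]
    - [[0, 0, 0], [0, 0, -0.01], 0]
    - [[0, 0, 0], [0, 0, -0.02], 0]
    - [[0, 0, 0], [0, 0, -0.026], 0]
    - [[0, 0, 0], [-0.002, -0.017, -0.02], 0]
    - [[0, 0, 0], [-0.005, -0.04, 0], 0]
    - [[0, 0, 0], [-0.005, -0.04, 0], 0]
    - [[0, 0, 0], [-0.005, -0.04, 0], 0]
    - [[0, 0, 0], [-0.005, -0.04, 0], 0]
    - [[0, 0, 0], [-0.005, -0.04, 0], 0]
    - [[0, 0, 0], [-0.004, -0.04, 0], 0]
    - [[0, 0, 0], [-0.002, -0.02, 0], 0]

```text
time: 31.35
ee_pos: [0.4284, -0.067, 0.0905]
tcp_rot: [-180.0, -0.0, 179.9]
wrist_force: [0.9, 0.5, -2.4]
opening: 0.0061
grasp_force: 58.4
```

Request:
servo_tool:
  moves:
    - [[0, 0, 0], [0, 0, 0], 0]
    - [[0, 0, 0], [0, 0, 0], 0]

```text
time: 31.55
ee_pos: [0.4285, -0.0646, 0.0903]
tcp_rot: [180.0, -0.0, 179.9]
wrist_force: [-1.0, 0.3, -2.3]
opening: 0.0057
grasp_force: 58.4
```

Run:
```python
from h import *
o=get_obs(); T=o['ee_pos']; print(T.round(4),o['opening'],o['wrist_force'].round(1))
im,d=camera("wrist");c=calibration("wrist"); save("w12",im)
P,u,v=cloud("wrist",d,np.ones_like(d,bool),c)
C=T+[0,.06,0]; r=np.hypot(P[:,0]-C[0],P[:,1]-C[1]); zr=T[2]+.0075
Q=P[(r<.068)&(r>.052)&(abs(P[:,2]-zr)<.008)&(P[:,1]>T[1]+.02)]
for i in range(5):
    A=np.c_[Q[:,:2]-C[:2],np.ones(len(Q))]; k=np.linalg.lstsq(A,Q[:,2],rcond=None)[0]; Q=Q[abs(Q[:,2]-A@k)<max(.0015,.004-.001*i)]
print(len(Q),"tilt",np.degrees(k[:2]),k[2],zr,circ(Q))
m=(P[:,2]>.021)&(P[:,2]<.03)&(abs(P[:,0]-.4285)<.1)&(abs(P[:,1]+.004)<.13); print("tray rim",P[m].min(0),P[m].max(0))
```

```text
[ 0.4285 -0.0646  0.0903] 0.005678261437035201 [-1.   0.3 -2.3]
4372 tilt [ 0.29207546 -3.32445112] 0.09304883883981432 0.09779378648485981 (array([ 0.4232, -0.005 ]), 0.0593)
tray rim [ 0.33743824 -0.11677098  0.02100958] [0.51952621 0.11564804 0.02798768]
```

View pics/w12.png

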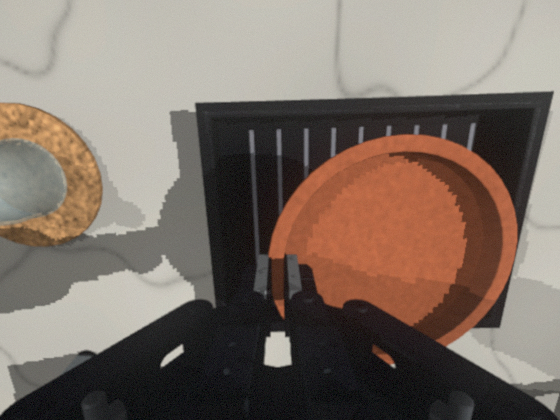

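Request:
servo_tool:
  moves:
    - [[-1.65, 0, 0], [-0.0025, 0, 0], 0]
    - [[-1.65, 0, 0], [-0.0025, 0, 0], 0]
    - [[0, 0, 0], [0, -0.001, 0.015], 0]
    - [[0, 0, 0], [0, -0.001, 0.015], 0]
    - [[0, 0, 0], [0, 0, 0.012], 0]
    - [[0, 0, 0], [0, 0, 0], 0]
    - [[0, 0, 0], [0, 0, 0], 0]

```text
time: 32.3
ee_pos: [0.4336, -0.0638, 0.0479]
tcp_rot: [176.7, -0.0, -180.0]
wrist_force: [-0.6, -0.1, -1.6]
opening: 0.0061
grasp_force: 58.4
```

```bash
cat > sau.py <<'E'
from h import *
o=get_obs(); T=o['ee_pos']; print(T.round(4),o['opening'],o['wrist_force'].round(1))
im,d=camera("wrist");c=calibration("wrist"); save("w13",im)
P,u,v=cloud("wrist",d,np.ones_like(d,bool),c)
C=T+[-.005,.06,0]; r=np.hypot(P[:,0]-C[0],P[:,1]-C[1]); zr=T[2]+.0065
Q=P[(r<.068)&(r>.052)&(abs(P[:,2]-zr)<.007)&(P[:,1]>T[1]+.02)]
for i in range(5):
    A=np.c_[Q[:,:2]-C[:2],np.ones(len(Q))]; k=np.linalg.lstsq(A,Q[:,2],rcond=None)[0]; Q=Q[abs(Q[:,2]-A@k)<max(.0015,.004-.001*i)]
print(len(Q),"tilt",np.degrees(k[:2]),k[2],zr,circ(Q))
fl=P[(abs(P[:,0]-.37)<.02)&(abs(P[:,1]+.09)<.01)]; print("tray floor",np.median(fl[:,2]) if len(fl) else 0)
E
python3 sau.py
```

```text
[ 0.4336 -0.0638  0.0479] 0.006118004573007068 [-0.6 -0.1 -1.6]
6329 tilt [ 0.22116406 -0.30200745] 0.0543818629864105 0.05439447838981255 (array([ 0.4281, -0.0047]), 0.059)
tray floor 0.004023100093158864
```

Request:
servo_tool:
  moves:
    - [[-0.2, 0, 0], [0, 0, 0.012], 0]
    - [[0, 0, 0], [0, 0, 0.01], 0]
    - [[0, 0, 0], [0, 0, 0.005], 0]
    - [[0, 0, 0], [0, 0, 0.002], 0]
    - [[0, 0, 0], [0, 0, 0], 0]

```text
time: 32.85
ee_pos: [0.4336, -0.0622, 0.0188]
tcp_rot: [176.5, -0.0, -180.0]
wrist_force: [0.1, -0.0, -2.2]
opening: 0.006
grasp_force: 58.4
```

Request:
servo_tool:
  moves:
    - [[0, 0, 0], [0, 0, 0.001], 0]
    - [[0, 0, 0], [0, 0, 0], 0]

```text
time: 33.05
ee_pos: [0.434, -0.0622, 0.0184]
tcp_rot: [176.5, 0.0, -180.0]
wrist_force: [-0.3, -0.2, -2.4]
opening: 0.0057
grasp_force: 58.4
```

Request:
servo_tool:
  moves:
    - [[0, 0, 0], [0, 0, 0.001], 0]
    - [[0, 0, 0], [0, 0, 0], 0]

```text
time: 33.25
ee_pos: [0.4338, -0.0621, 0.0172]
tcp_rot: [176.5, 0.0, -180.0]
wrist_force: [-0.9, -0.5, -1.9]
opening: 0.006
grasp_force: 58.4
```

Request:
servo_tool:
  moves:
    - [[0, 0, 0], [0, 0, 0.001], 0]
    - [[0, 0, 0], [0, 0, 0], 0]

```text
time: 33.45
ee_pos: [0.4337, -0.062, 0.0161]
tcp_rot: [176.5, -0.0, -180.0]
wrist_force: [-0.4, 0.3, -1.8]
opening: 0.0061
grasp_force: 58.4
```

Request:
servo_tool:
  moves:
    - [[0, 0, 0], [0, 0, 0.0008], 0]
    - [[0, 0, 0], [0, 0, 0], 0]

```text
time: 33.65
ee_pos: [0.4338, -0.062, 0.0153]
tcp_rot: [176.5, -0.0, -180.0]
wrist_force: [-0.6, 0.2, -2.5]
opening: 0.0058
grasp_force: 58.5
```

Request:
servo_tool:
  moves:
    - [[0, 0, 0], [0, 0, 0.0008], 0]
    - [[0, 0, 0], [0, 0, 0], 0]

```text
time: 33.85
ee_pos: [0.4339, -0.062, 0.0149]
tcp_rot: [176.5, 0.0, -180.0]
wrist_force: [-1.6, -0.5, 1.8]
opening: 0.0057
grasp_force: 59.0
```

Request:
servo_tool:
  moves:
    - [[0, 0, 0], [0, 0, 0.0008], 0]
    - [[0, 0, 0], [0, 0, 0], 0]

```text
time: 34.05
ee_pos: [0.4339, -0.062, 0.0148]
tcp_rot: [176.5, 0.0, -180.0]
wrist_force: [-4.7, -0.5, 11.2]
opening: 0.0057
grasp_force: 60.2
```

Seated; release, retreat, and check.

Request:
servo_tool:
  moves:
    - [[0, 0, 0], [0, 0, -0.001], 8]
    - [[0, 0, 0], [0, 0, 0], 12]
    - [[0, 0, 0], [0, 0, 0], 18]
    - [[0, 0, 0], [0, 0, 0], 26]
    - [[0, 0, 0], [0, 0, 0], 30]
    - [[0, 0, 0], [0, 0, -0.01], 30]
    - [[0, 0, 0], [0, 0, -0.03], 30]
    - [[0, 0, 0], [0, 0, -0.045], 30]
    - [[0, 0, 0], [0, 0, -0.045], 30]
    - [[0, 0, 0], [0, 0, -0.045], 30]
    - [[0, 0, 0], [0, 0, -0.04], 30]
    - [[0, 0, 0], [0, 0, -0.04], 30]

```text
time: 35.25
ee_pos: [0.4335, -0.0776, 0.272]
tcp_rot: [176.5, 0.1, -180.0]
wrist_force: [0.8, -0.0, -0.7]
opening: 0.0259
grasp_force: 0.0
```

Request:
servo_tool:
  moves:
    - [[0, 0, 0], [0.03, 0, 0], 30]
    - [[0, 0, 0], [0.03, 0, 0], 30]
    - [[0, 0, 0], [0, 0, 0], 30]

```text
time: 35.55
ee_pos: [0.3717, -0.0775, 0.2712]
tcp_rot: [176.5, 0.1, 180.0]
wrist_force: [0.3, 0.2, 0.4]
opening: 0.0258
grasp_force: 0.0
```

Run:
```python
from h import *
print(get_obs()['ee_pos'].round(4))
im,d=camera("scene"); im2,d2=camera("side")
for n in"cloche pot pan saucer basil thyme".split():
  for cam in("scene","side"):
    print(n,cam,[(round(x["score"],2),toW(cam,x["xyz"]).round(3).tolist()) for x in mark_of(n,cam)[:1]])
w,dw=camera("wrist");c=calibration("wrist")
P,_,_=cloud("wrist",dw,np.ones_like(dw,bool),c)
r=np.hypot(P[:,0]-.428,P[:,1]+.003); Q=P[(r<.066)&(r>.054)&(P[:,2]>.012)&(P[:,2]<.04)]
A=np.c_[Q[:,0]-.428,Q[:,1],np.ones(len(Q))]
for i in range(4): k=np.linalg.lstsq(A,Q[:,2],rcond=None)[0]; m=abs(Q[:,2]-A@k)<.0025; Q=Q[m];A=A[m]
print("saucer",len(Q),k[2],np.degrees(k[:2]),circ(Q))
save("end",np.hstack([cv2.resize(im,(400,300)),cv2.resize(im2,(400,300))]))
```

```text
[ 0.3717 -0.0775  0.2712]
cloche scene [(0.97, [0.394, -0.254, 0.004])]
cloche side [(0.86, [0.4, -0.252, 0.006])]
pot scene [(0.7, [0.644, 0.168, 0.034])]
pot side [(0.57, [0.648, 0.172, 0.032])]
pan scene [(0.82, [0.625, -0.185, 0.044])]
pan side [(0.73, [0.63, -0.189, 0.053])]
saucer scene [(0.79, [0.429, -0.0, 0.004])]
saucer side [(0.83, [0.429, -0.004, 0.006])]
basil scene [(0.86, [0.631, -0.068, 0.03])]
basil side [(0.93, [0.633, -0.073, 0.034])]
thyme scene [(0.67, [0.636, 0.054, 0.031])]
thyme side [(0.61, [0.641, 0.05, 0.033])]
saucer 1375 0.02112874436626723 [-0.1983226  -0.16150819] (array([ 0.4289, -0.0035]), 0.0595)
```

View pics/end.png

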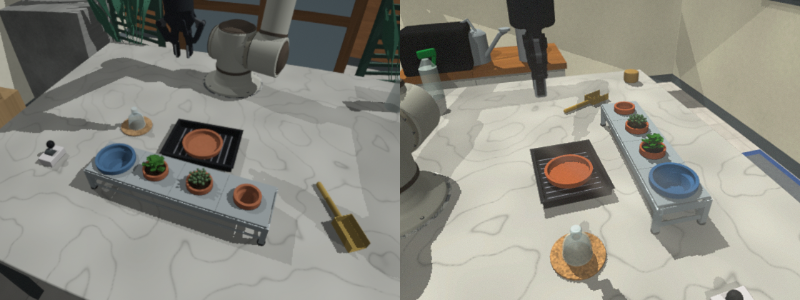

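All pieces are in place: the cloche is upright on the mat, the pan and pot are seated in the rack, the saucer is flat in the tray, and the herbs haven't moved.

```bash
python3 -c "
from workcell import *
print(job_done())"
```

```text
the job is handed in; nothing more can be done
None
```

The job is handed in at about 36 s of the 141 s limit: the cloche stands upright on the cork mat, the pot and blue pan hang home in their slots, the saucer lies flat in the tray, and the basil and thyme are undisturbed.

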